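# Hold the bayonet lid of the powered spice mill at its half-way mark

## Task

On the food truck's bed stand two open spice mills, and only one has the orange battery pack on its foot. Pick up the blue bayonet lid by its handle, set it fully down into that mill with the handle in line with the white marks, then twist it clockwise (seen from above) until the handle points at the yellow half-way marks, never going on to the red marks where it clicks locked. A spring turns the lid back, so finish while still gripping the handle and holding it steadily there; leave the bottle, cup and tin where they stand.

Things in the scene. Friction and masses are not known exactly. Their poses are not given: they have to be found in the camera images.
- lid: blue lid with an upright bar handle, about 130 g, loose, standing on its spigot. Origin: centre of the spigot's underside, z up. Grey spigot 58 mm across, z 0 to 18 mm; flange 84 mm across, z 18 to 24 mm; handle z 24 to 60 mm. Lugs at +x and -x; nubs on the flange at +y and -y reach 46 mm from the axis. A half turn about z gives the same lid
- lid_handle (a point): point in the lid's bar handle, on the axis, 48 mm above the lid's origin, 12 mm below the bar's top. The bar is 56 mm long along the lid's x and 16 mm thick along y: pinch it across y
- lid_lug (a point): tip of the lug on the lid's +x side, 36.5 mm from the axis, 6 mm above the lid's origin; the other is opposite. Each lug is 14 mm wide and spans z 2 to 9.5 mm; they drop through a mill's slots with about 9 degrees and 2.5 mm to spare
- mill_a: Red spice mill, open on top, fixed; 140 mm tall, black rim 108 mm across, foot 120 mm. Origin: centre of the underside, z up. Its +x and -x point at the two lug slots and the white rim marks. A black battery foot sticks out along +x to 114 mm from the axis. Two grey spring catches on the rim, 18 degrees anticlockwise of the white marks, 8 mm high, at radius 43 to 54 mm
- mill_b: Green spice mill, open on top, fixed; 140 mm tall, black rim 108 mm across, foot 120 mm. Origin: centre of the underside, z up. Its +x and -x point at the two lug slots and the white rim marks. A black battery foot sticks out along +x to 114 mm from the axis. Two grey spring catches on the rim, 18 degrees anticlockwise of the white marks, 8 mm high, at radius 43 to 54 mm
- mill_a_mouth (a point): centre of the red mill's mouth, at rim height, 140 mm above its origin. Cup inner radius 40 mm; flush with the rim a steel ledge ring, inner radius 32.5 mm, 6 mm thick, cut by two opposite 44-degree slots on x. The lugs turn clockwise beneath the ledges; stops block anticlockwise. A lid fully down has its flange on the rim and its origin 18 mm below this point
- mill_b_mouth (a point): centre of the green mill's mouth, at rim height, 140 mm above its origin. Cup inner radius 40 mm; flush with the rim a steel ledge ring, inner radius 32.5 mm, 6 mm thick, cut by two opposite 44-degree slots on x. The lugs turn clockwise beneath the ledges; stops block anticlockwise. A lid fully down has its flange on the rim and its origin 18 mm below this point
- mill_a_yellow (a point): one of the red mill's two yellow half-way marks on the rim, 45 degrees clockwise (seen from above) of a white mark, 49 mm from the axis; the other is opposite. Red marks (locked) lie 90 degrees clockwise of the white
- mill_b_yellow (a point): one of the green mill's two yellow half-way marks on the rim, 45 degrees clockwise (seen from above) of a white mark, 49 mm from the axis; the other is opposite. Red marks (locked) lie 90 degrees clockwise of the white
- mill_a_foot (a point): point on top of the red mill's battery foot, 86 mm from the mill's axis along its +x, 12 mm above the bed; the battery, if this mill has it, stands here
- mill_b_foot (a point): the same point on the green mill's battery foot
- battery: orange round battery pack with a black band, 44 mm across, 50 mm tall, fixed upright on the foot of one of the mills. Origin: centre of its underside
- mill_a_ring (a joint): spring ring inside the red mill that the lid's lugs push round: 0 at rest, grows clockwise (rad), stops at 1.38. The lugs meet it after about 0.2 rad of twist, so it reads the lid's twist from the white mark less about 0.2 (about 0.6 at the yellow mark). It pushes back with 0.15 N m per rad and returns the lid if let go; the spring catches are met at about 0.9 and have clicked by 1.2
- mill_b_ring (a joint): the same for the green mill
- soy_bottle: amber bottle with red cap, 64 mm across, 190 mm tall, standing; bystander. Origin: centre of its underside
- cup: white cup, 72 mm across, 85 mm tall, standing; bystander. Origin: centre of its underside
- spice_tin: steel tin with a yellow band, 54 mm across, 70 mm tall, standing between the mills; bystander. Origin: centre of its underside
Not all that is in view belongs to the job. What is meant by the lid is not green or pink, and is the smaller of those in its own colour.

How it is judged:
By the outcome, as a careful person would: the job done as asked, in the order asked, and still so for the second after the job is handed in, while the arm keeps its last pose, push and grip.
It also fails if it takes over 42 s, if anything falls off the work surface, if the arm or the gripper's body presses on something with over 40 N, if the wrist force passes 120 N, or if a joint passes its speed limit or range.

## Robot

A 6-joint arm with a two-finger parallel gripper is mounted at the origin on the work surface. World frame = base frame: x ahead of the robot, y to its left, z up, the work surface at z = 0. Lengths are in m, angles in rad, forces in N, time in s.
With the tool pointing down it reaches from about 0.425 to 0.95 m from the base axis. Payload 3.5 kg.
Tool frame: the origin (TCP) lies at the very end of the fingers, on their centre line; the grasp point (between the pads) lies 19 mm behind it (arm.pinch_z is the distance from the TCP to the grasp point, in m); z points along the fingers, y is the direction in which the jaws open and shut (so a half turn about z gives the same grasp; the last joint's range is limited). The gripper opens to 85 mm and grips with 20 to 120 N. Pads are 22 mm wide; open, the fingers measure 114 mm over their backs; the gripper's body (76 mm by 85 mm) begins 54 mm behind the grasp point. The pads swing forward as they close: fully open they stand 13 mm farther back than shut.
Start: joints at [-1.491, 0.286, 1.577, -0, 1.279, -0.15], TCP at [0.154, -0.657, 0.231] pointing down, gripper open.
Joint ranges: [-2.77, 2.77], [-0.9, 2.22], [0.21, 2.48], [-1.53, 4.67], [0.24, 2.81], [-2.84, 2.84]. Speed limits (rad/s): [2.79, 2.79, 3.14, 3.14, 3.14, 3.14].

## Interface

Orientations are given as a rotation vector (axis times angle).
In Python, from rig import arm gives the robot as it stands.
- The arm moves only by the tool jog_arm, never from a script. Its argument "commands" is a list of rows, each a list of 7 numbers: the shift along the world's x, y, z in cm, then the turn, a rotation vector about the world's x, y, z in rad, then the gripper's target within -1 to 1 (shut at 1, half-way at 0, fully open at -1). A call has exactly 5 rows; each row is the pose to reach, as a shift and turn from the pose commanded when the call began; what a row does not reach only later rows make up. A row lasts 1/8 s, in which the tool goes at most 62.5 mm and 10.7 degrees, less where a joint would pass 70% of its speed; a pose out of reach is approached as far as the arm can. A call with a gripper value outside its range is refused whole. The fingers move at their own pace and stop on an object; "grip_force" is the grip in N (left out, the last holds). Time passes only in rows, so rows that repeat a pose let the fingers close, or fill a call up. It gives the time, the measured TCP pose, the force and the opening at its end, in the units of the state.
- arm.sense(): the state, without advancing time (a new reading comes with each control period).
- arm.grab_frame(name): name is "scene" or "top" or "wrist"; returns the picture (384x512x3 uint8, red, green, blue); there is no depth.
- arm.camera_info(name): a dict with "K" (3x3 intrinsics, pixels), "R" (3x3) and "t" (3): a world point X has camera coordinates R X + t. Camera axes: x right, y down, z forward; pixel columns grow to the right and rows downward; lengths in m; the calibration is good to about 2 mm. A picture is of the moment at which its call begins: read the wrist's pose just before it. camera_info takes no time and is no camera call; for the wrist camera it gives the pose at the moment of the call.
- arm.close_job(): hands the job in, once; it reports no verdict.
The state is a dict: "clock": time; "q": joint angles; "qd": joint speeds; "joint_efforts": joint torques, N m; "position": TCP position; "tcp_rot": TCP orientation; "wrist_force": force on the tool from outside, world axes, zero at the start; "wrist_torque": the same for the moment, N m; "grip_width": opening from 0.0 (shut) to 1.0 (fully open).
Only numpy, scipy, OpenCV 4.12 (cv2) and the standard library are available. Lean on these libraries where they do the work, as an engineer would, in place of code of your own. Each camera call takes 0.05 s, during which the arm holds its last target. There are 200 camera calls.

## Working session

There is one attempt and no reset: what is moved stays moved. The work goes in short steps, Python scripts to look and compute and a tool call to move; the robot and the scene stay as the last step left them, time stands still between calls to the robot, and variables do not carry over. Pictures are saved under pics/ and viewed, about 8 in all and at most 12, crops included, and the job is handed in when it is done.

Besides the shell and the picture viewer there is one more tool, called after "Call:" as name(argument=value, ...) on one line, values as JSON. jog_arm: Moves the arm, as the interface text tells. Its arguments: {"type":"object","properties":{"commands":{"type":"array"},"grip_force":{"type":"number"}},"required":["commands"]}

```bash
mkdir -p pics
python3 - <<'E'
from rig import arm
import cv2
for n in ["scene","top"]:
    f=arm.grab_frame(n); cv2.imwrite(f"pics/{n}0.png",cv2.resize(f[:,:,::-1],(800,600),interpolation=cv2.INTER_CUBIC))
    c=arm.camera_info(n); print(n,c["K"].round(1).tolist(),c["R"].round(3).tolist(),c["t"].round(3).tolist())
s=arm.sense();print(s,arm.pinch_z)
E
```

```text
scene [[368.1, 0.0, 260.2], [0.0, 368.1, 189.8], [0.0, 0.0, 1.0]] [[0.025, 1.0, 0.001], [0.834, -0.02, -0.551], [-0.551, 0.014, -0.835]] [-0.008, -0.371, 1.36]
top [[483.5, 0.0, 262.7], [0.0, 483.5, 184.6], [0.0, 0.0, 1.0]] [[-0.077, -0.997, -0.001], [-0.974, 0.076, -0.214], [0.213, -0.016, -0.977]] [0.014, 0.528, 1.035]
{'clock': 0.1, 'q': array([-1.49098487e+00,  2.87113217e-01,  1.57804793e+00, -2.20276085e-05,
        1.27855974e+00, -1.49993092e-01]), 'qd': array([-8.99701218e-05, -2.48016422e-03, -2.87746398e-03,  1.38275480e-03,
        1.34242452e-04,  1.45511976e-03]), 'joint_efforts': array([ 4.43169283e-04, -4.07298124e+01, -2.93697435e+01, -1.67579019e-04,
        3.41789892e-03, -4.43842211e-06]), 'position': array([ 0.15373683, -0.65665176,  0.230052  ]), 'tcp_rot': array([-3.11876220e+00, -3.59948358e-01, -8.41251310e-05]), 'wrist_force': array([-0.52825529, -0.88804025, -0.6365689 ]), 'wrist_torque': array([-0.01103618,  0.03194622, -0.05181849]), 'grip_width': 1.002560816230323} 0.0187
```

View pics/top0.png

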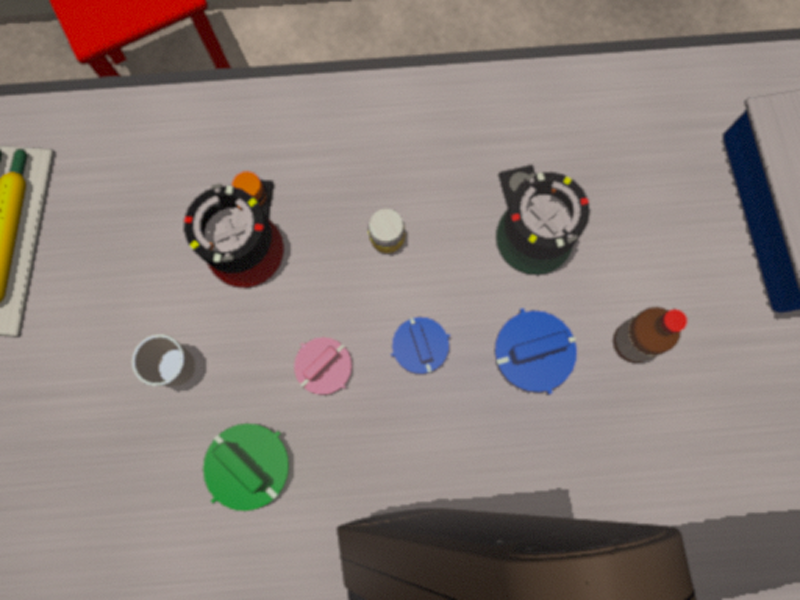

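View pics/scene0.png

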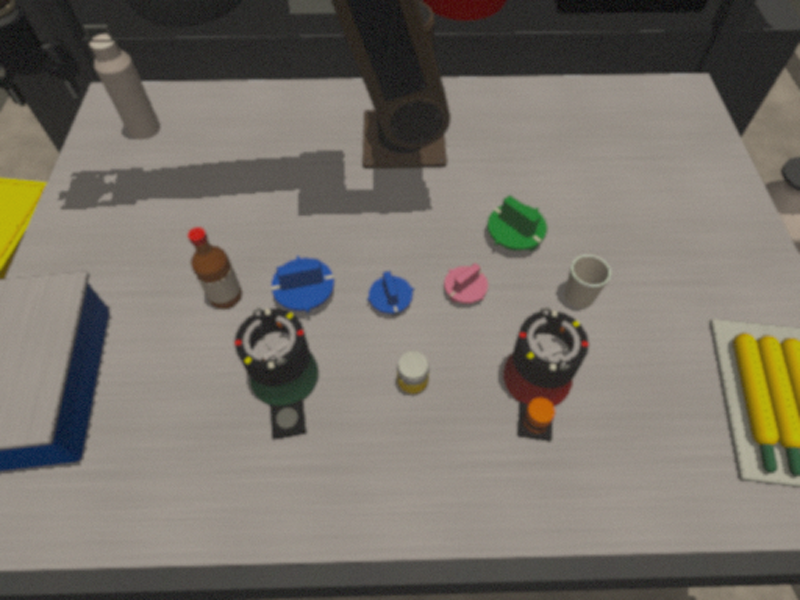

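The battery stands on the red mill's foot (orange at top-view (247,184)), so the target is mill_a. The lid I want is the smaller blue one, at top-view (420,345). Next I'll enlarge both.

```bash
cat > h.py <<'E'
import numpy as np
from rig import arm
def ray(n,u,v,z,c=None):
    c=c or arm.camera_info(n); R=np.array(c["R"]);t=np.array(c["t"]);d=R.T@np.linalg.inv(c["K"])@[u,v,1];o=-R.T@t
    return o+d*(z-o[2])/d[2]
def proj(n,X,c=None):
    c=c or arm.camera_info(n); p=np.array(c["K"])@(np.array(c["R"])@X+np.array(c["t"])); return p[:2]/p[2]
E
python3 - <<'E'
from h import *
import cv2
f=arm.grab_frame("top")[:,:,::-1]
a=cv2.resize(f[110:190,105:185],(400,400),interpolation=cv2.INTER_CUBIC)
b=cv2.resize(f[195:245,245:295],(400,400),interpolation=cv2.INTER_CUBIC)
cv2.imwrite("pics/crop1.png",np.hstack([a,b]))
k=1/1.5625
for nm,u,v,z in [("flange",420,346,.024),("h1",414,320,.024),("h2",429,370,.024),("mill",228,222,.14),("batt",247,184,.062),("tin",387,223,.07),("cup",160,360,.085)]:
    print(nm,ray("top",u*k,v*k,z).round(3))
print(ray("scene",550*k,344*k,.14).round(3),ray("scene",390*k,296*k,.024).round(3))
E
```

```text
flange [ 0.448 -0.035  0.024]
h1 [ 0.487 -0.029  0.024]
h2 [ 0.412 -0.045  0.024]
mill [0.621 0.214 0.14 ]
batt [0.704 0.203 0.062]
tin [ 0.625 -0.     0.07 ]
cup [0.448 0.326 0.085]
[0.631 0.217 0.14 ] [ 0.458 -0.034  0.024]
```

View pics/crop1.png

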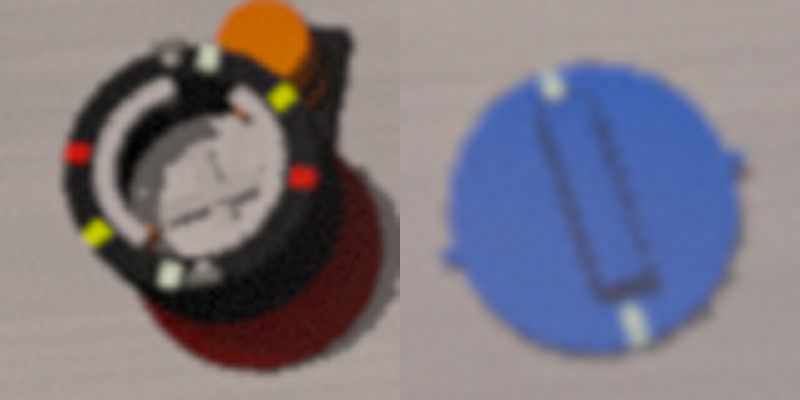

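Run:
```python
from h import *
A=lambda p:(105+(p[0]-2)/5,110+(p[1]-2)/5); B=lambda p:(245+(p[0]-3.5)/8,195+(p[1]-3.5)/8)
for nm,F,z,ps in [("mill",A,.14,[(208,57),(170,275),(284,97),(97,233),(303,178),(77,153)]),("lid",B,.024,[(153,83),(236,325),(337,165),(52,257)])]:
  for i in range(0,len(ps),2):
    P,Q=[ray("top",*F(p),z) for p in ps[i:i+2]]
    d=P-Q; print(nm,((P+Q)/2).round(4),"len",np.hypot(*d[:2]).round(4),"ang",np.degrees(np.arctan2(d[1],d[0])).round(1))
c=arm.camera_info("wrist"); s=arm.sense(); print(s["tcp_rot"], -np.array(c["R"]).T@c["t"]-s["position"])
print(c["K"])
from scipy.spatial.transform import Rotation as Ro
print(Ro.from_rotvec(s["tcp_rot"]).as_matrix().round(3))
```

```text
mill [0.6208 0.2219 0.14  ] len 0.0973 ang -10.9
mill [0.6209 0.2211 0.14  ] len 0.0973 ang -56.1
mill [0.6205 0.2216 0.14  ] len 0.0973 ang -101.0
lid [ 0.4513 -0.0354  0.024 ] len 0.0738 ang 14.2
lid [ 0.4491 -0.0354  0.024 ] len 0.0859 ang -76.4
[-3.11898496e+00 -3.60001444e-01 -8.18530792e-05] [0.07776627 0.01724387 0.14265217]
[[267.30319566   0.         253.85236239]
 [  0.         267.30319566 192.46576708]
 [  0.           0.           1.        ]]
[[ 0.974  0.228 -0.   ]
 [ 0.228 -0.974  0.002]
 [ 0.    -0.002 -1.   ]]
```

Measured:
- **Red mill mouth:** (0.621, 0.222), white marks at yaw -11°. The mark circle comes out at 97.3 mm across (should be 98).
- **Lid:** (0.450, -0.035), handle at about 14°.

Joint 6 would pass its range at the end of the twist, so I'll grasp half a turn round, at yaw 194°. First I go above the lid, higher than the bottle.

Call:
jog_arm(commands=[[3, 4.1, 0.4, 0, 0, 0.18, -1], [6, 8.2, 0.8, 0, 0, 0.36, -1], [9, 12.3, 1, 0, 0, 0.54, -1], [12, 16.5, 1, 0, 0, 0.72, -1], [14.6, 20.7, 1, 0, 0, 0.9, -1]], grip_force=60)

```text
clock: 0.78
position: [0.3006, -0.4486, 0.241]
tcp_rot: [-2.648, -1.69, -0.0]
wrist_force: [0.0, 0.0, -0.4]
grip_width: 0.998
```

Call:
jog_arm(commands=[[2, 4, 0, 0, 0, 0.18, -1], [4, 8, 0, 0, 0, 0.36, -1], [6, 12, 0, 0, 0, 0.54, -1], [8, 16, 0, 0, 0, 0.72, -1], [10, 20, 0, 0, 0, 0.9, -1]])

```text
clock: 1.4
position: [0.4001, -0.2487, 0.2411]
tcp_rot: [-1.65, -2.673, -0.0]
wrist_force: [0.6, -0.2, 0.3]
grip_width: 0.998
```

Call:
jog_arm(commands=[[1.5, 4.2, 0, 0, 0, 0.18, -1], [2.5, 8.4, 0, 0, 0, 0.36, -1], [3.5, 12.6, 0, 0, 0, 0.54, -1], [4.5, 17, 0, 0, 0, 0.72, -1], [5, 21.5, 0, 0, 0, 0.9, -1]])

```text
clock: 2.02
position: [0.4498, -0.0338, 0.2412]
tcp_rot: [0.323, 3.125, 0.0]
wrist_force: [0.7, 0.4, -0.2]
grip_width: 1.002
```

Call:
jog_arm(commands=[[0, 0.1, -1, 0, 0, 0.18, -1], [0, 0.2, -3, 0, 0, 0.36, -1], [0, 0.2, -5, 0, 0, 0.454, -1], [0, 0.2, -7, 0, 0, 0.454, -1], [0, 0.2, -7, 0, 0, 0.454, -1]])

```text
clock: 2.65
position: [0.4483, -0.0328, 0.1694]
tcp_rot: [0.379, -3.114, -0.003]
wrist_force: [0.8, 0.3, -0.0]
grip_width: 0.997
```

```bash
cat > w.py <<'E'
from h import *
import cv2,sys
from scipy.spatial.transform import Rotation as Ro
s=arm.sense(); c=arm.camera_info("wrist"); f=arm.grab_frame("wrist")[:,:,::-1]
M=Ro.from_rotvec(s["tcp_rot"]).as_matrix()
print("t",round(s["clock"],2),"p",s["position"].round(4),"yaw",np.degrees(np.arctan2(M[1,0],M[0,0])).round(1),"tilt",M[:2,2].round(3),"q",s["q"].round(2),"F",s["wrist_force"].round(1),"T",s["wrist_torque"].round(2),"g",round(s["grip_width"],3))
import pickle; pickle.dump(c,open("c.pkl","wb"))
cv2.imwrite("pics/%s.png"%sys.argv[1],cv2.resize(f,(768,576),interpolation=cv2.INTER_CUBIC))
E
python3 w.py w1
```

```text
t 2.65 p [ 0.4483 -0.0328  0.1694] yaw -166.1 tilt [-0.004  0.001] q [-0.3  -0.16  2.17  0.    1.14 -2.11] F [ 0.8  0.3 -0. ] T [-0.02 -0.03 -0.04] g 0.997
```

View pics/w1.png

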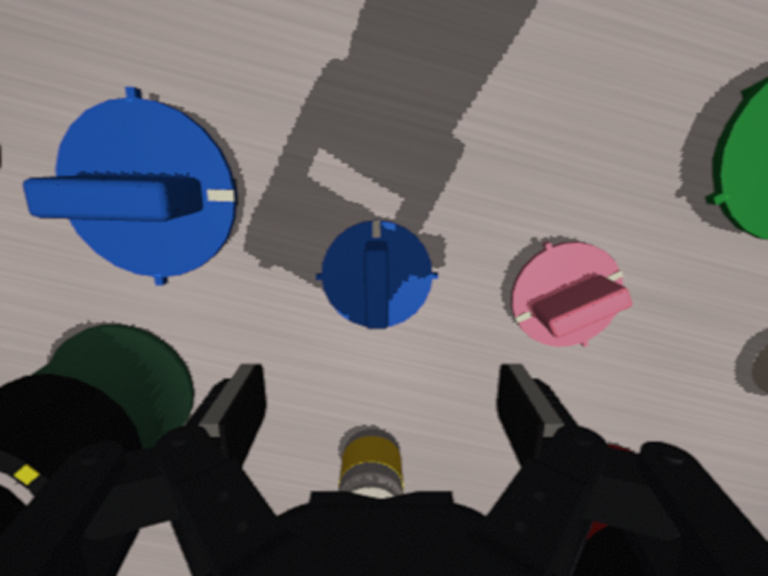

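The wrist view shows the small blue lid with its handle vertical, in line with the jaws. The nubs are at (320,275) and (434,275), the flange centre is at about (377,274), and the white mark is at (376,228).

Run:
```python
from h import *
import pickle; c=pickle.load(open("c.pkl","rb"))
r=lambda u,v,z:ray("wrist",(u+.5)/1.5-.5,(v+.5)/1.5-.5,z,c).round(4)
print(r(320,275,.021),r(434,275,.021),(r(320,275,.021)+r(434,275,.021))/2,r(377,274,.024), r(377,329,.024), r(377,220,.024))
d=r(434,275,.021)-r(320,275,.021);print(np.degrees(np.arctan2(d[1],d[0])))
```

```text
[ 0.4636 -0.0767  0.021 ] [0.443  0.0068 0.021 ] [ 0.4533  -0.03495  0.021  ] [ 0.4517 -0.0354  0.024 ] [ 0.495  -0.0248  0.024 ] [ 0.4128 -0.0449  0.024 ]
103.85850755336806
```

Call:
jog_arm(commands=[[0.3, -0.2, -2, 0, 0, 0, -0.2], [0.3, -0.2, -4, 0, 0, 0, -0.2], [0.3, -0.2, -6, 0, 0, 0, -0.2], [0.3, -0.2, -8, 0, 0, 0, -0.2], [0.3, -0.2, -10, 0, 0, 0, -0.2]])

```text
clock: 3.32
position: [0.454, -0.0356, 0.0722]
tcp_rot: [-0.379, 3.116, -0.002]
wrist_force: [0.1, -0.4, -0.4]
grip_width: 0.595
```

```bash
python3 w.py w2
```

```text
t 3.33 p [ 0.454  -0.0356  0.0722] yaw -166.1 tilt [ 0.003 -0.001] q [-0.3  -0.    2.22  0.    0.92 -2.11] F [ 0.1 -0.4 -0.4] T [-0.01  0.04 -0.03] g 0.595
```

View pics/w2.png

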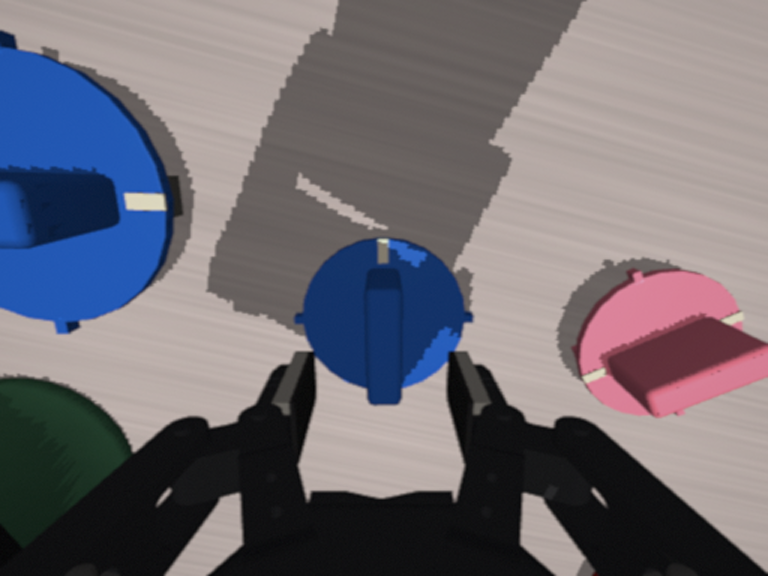

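The jaws straddle the bar and are centred on it: nubs at (298,318) and (470,317), bar at x 383, fingers at 310 and 455. I go down the last 43 mm and close.

Call:
jog_arm(commands=[[-0.1, 0, -1.5, 0, 0, 0, -0.2], [-0.1, 0, -3, 0, 0, 0, -0.2], [-0.1, 0, -4.2, 0, 0, 0, -0.2], [-0.1, 0, -4.2, 0, 0, 0, -0.2], [-0.1, 0, -4.2, 0, 0, 0, 0.4]])

```text
clock: 4.0
position: [0.4521, -0.0353, 0.0296]
tcp_rot: [-0.379, 3.118, -0.0]
wrist_force: [-0.6, 0.1, 0.4]
grip_width: 0.399
```

Call:
jog_arm(commands=[[0, 0, 0, 0, 0, 0, 1], [0, 0, 0, 0, 0, 0, 1], [0, 0, 0, 0, 0, 0, 1], [0, 0, 0, 0, 0, 0, 1], [0, 0, 0, 0, 0, 0, 1]], grip_force=70)

```text
clock: 4.62
position: [0.4525, -0.0354, 0.03]
tcp_rot: [-0.379, 3.117, -0.001]
wrist_force: [0.7, -0.4, 4.1]
grip_width: 0.176
```

Call:
jog_arm(commands=[[0, 0, 1, 0, 0, 0, 1], [0, 0, 4, 0, 0, 0, 1], [0, 0, 8, 0, 0, 0, 1], [0, 0, 12, 0, 0, 0, 1], [0, 0, 16, 0, 0, 0, 1]])

```text
clock: 5.25
position: [0.4506, -0.0349, 0.1899]
tcp_rot: [0.379, -3.117, -0.001]
wrist_force: [0.2, -0.6, -1.9]
grip_width: 0.178
```

```bash
python3 w.py w3
```

```text
t 5.25 p [ 0.4506 -0.0349  0.1899] yaw -166.1 tilt [-0.002  0.001] q [-0.3  -0.18  2.14 -0.    1.18 -2.12] F [ 0.2 -0.6 -1.9] T [-0.   -0.04  0.01] g 0.178
```

View pics/w3.png

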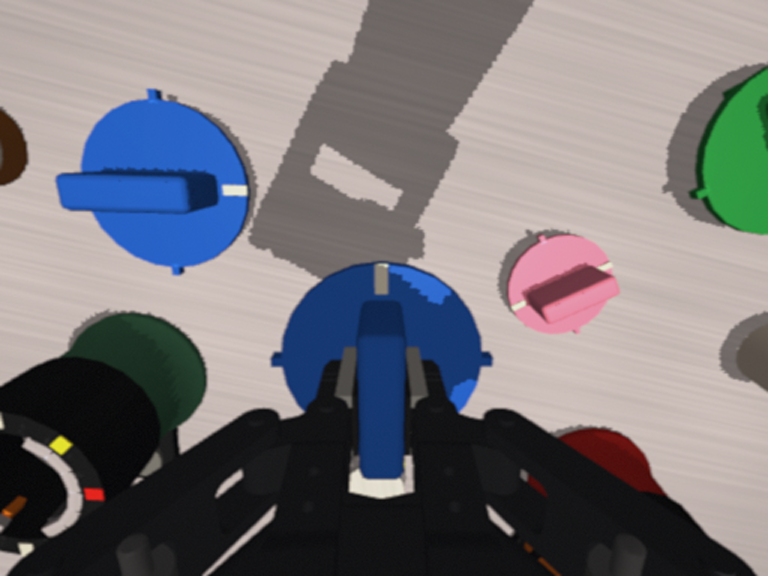

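The lid is in the jaws and level, with its nubs at (277,359) and (487,359). I measure its offset from the TCP while carrying it to above the red mill.

Run:
```python
from h import *
import pickle; c=pickle.load(open("c.pkl","rb"))
r=lambda u,v,z:ray("wrist",(u+.5)/1.5-.5,(v+.5)/1.5-.5,z,c)
z=.1899-.030+.021
P,Q=r(277,359,z),r(487,359,z);d=Q-P;print((P+Q)/2,np.hypot(*d[:2]),np.degrees(np.arctan2(d[1],d[0])))
```

```text
[ 0.45226945 -0.03468417  0.1809    ] 0.08848107001546154 103.88026486540603
```

Call:
jog_arm(commands=[[1, 1, 2, 0, 0, -0.05, 1], [3, 4, 4, 0, 0, -0.1, 1], [6, 8.5, 5, 0, 0, -0.2, 1], [9, 13, 5, 0, 0, -0.3, 1], [12, 17.5, 5, 0, 0, -0.4, 1]])

```text
clock: 5.92
position: [0.5718, 0.1412, 0.2384]
tcp_rot: [-0.253, -3.13, 0.001]
wrist_force: [0.4, -1.5, -1.7]
grip_width: 0.177
```

Call:
jog_arm(commands=[[2.5, 4, 0, 0, 0, -0.035, 1], [4, 6.5, 0, 0, 0, -0.035, 1], [5, 8.1, -1, 0, 0, -0.035, 1], [5, 8.1, -2, 0, 0, -0.035, 1], [5, 8.1, -2, 0, 0, -0.035, 1]])

```text
clock: 6.55
position: [0.6202, 0.22, 0.2167]
tcp_rot: [-0.302, -3.122, 0.003]
wrist_force: [0.1, -0.2, -1.9]
grip_width: 0.176
```

```bash
python3 w.py w4
```

```text
t 6.55 p [0.6202 0.22   0.2167] yaw 168.9 tilt [-0.005 -0.001] q [ 0.19  0.26  1.63 -0.    1.25 -1.19] F [ 0.1 -0.2 -1.9] T [0.01 0.04 0.  ] g 0.176
```

View pics/w4.png

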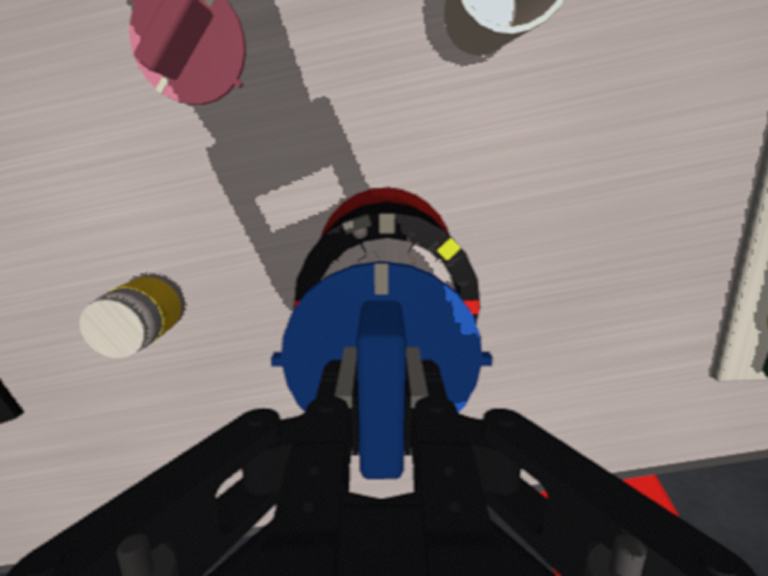

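The hover view shows the lid over the red mill, with the near white mark at (387,223), yellow at (449,249) and red at (472,306). I fit the mill's pose from these and compare it with the lid in the same picture.

Run:
```python
from h import *
import pickle; c=pickle.load(open("c.pkl","rb"))
r=lambda u,v,z:ray("wrist",(u+.5)/1.5-.5,(v+.5)/1.5-.5,z,c)
W,Y=r(387,223,.14),r(449,249,.14)
from scipy.optimize import least_squares
f=lambda p:np.r_[[ (p[:2]+.049*np.array([np.cos(p[2]-k),np.sin(p[2]-k)])-X[:2]) for k,X in((0,W),(np.pi/4,Y))]].ravel()
s=least_squares(f,[.62,.22,2.95]);print("mill",s.x[:2],np.degrees(s.x[2]),"res",s.fun*1e3)
z=.2167-.030+.021
P,Q=r(277,359,z),r(487,359,z);d=Q-P;print("lid",(P+Q)/2,np.hypot(*d[:2]),np.degrees(np.arctan2(d[1],d[0]))-90)
q=r(381,279,z+.003);print("lid white",q, "from top est. W:",W)
```

```text
mill [0.62435988 0.22189785] 168.83510226124156 res [ 0.00181872  0.00273067 -0.00181872 -0.00273067]
lid [0.62210304 0.21968094 0.2077    ] 0.08853006519279949 -10.952126942049802
lid white [0.58668908 0.22618781 0.2107    ] from top est. W: [0.57628544 0.23138316 0.14      ]
```

Both cameras agree on the relative shift: the TCP should be at (0.6226, 0.2218), yaw 168.9°. I correct and go down to just above the rim.

Call:
jog_arm(commands=[[0.2, 0.2, -1, 0, 0, 0, 1], [0.2, 0.2, -2.5, 0, 0, 0, 1], [0.2, 0.2, -4, 0, 0, 0, 1], [0.2, 0.2, -4, 0, 0, 0, 1], [0.2, 0.2, -4, 0, 0, 0, 1]])

```text
clock: 7.22
position: [0.6239, 0.2228, 0.1793]
tcp_rot: [-0.302, -3.127, 0.0]
wrist_force: [0.2, -0.0, -1.6]
grip_width: 0.174
```

```bash
python3 w.py w5
python3 - <<'E'
import cv2
f=cv2.imread("pics/w5.png"); cv2.imwrite("pics/w5c.png",cv2.resize(f[180:400,230:530],(750,550),interpolation=cv2.INTER_CUBIC))
E
```

```text
t 7.22 p [0.6239 0.2228 0.1793] yaw 169.0 tilt [-0. -0.] q [ 0.19  0.3   1.65 -0.    1.18 -1.19] F [ 0.2 -0.  -1.6] T [ 0.03  0.02 -0.05] g 0.174
```

View pics/w5c.png

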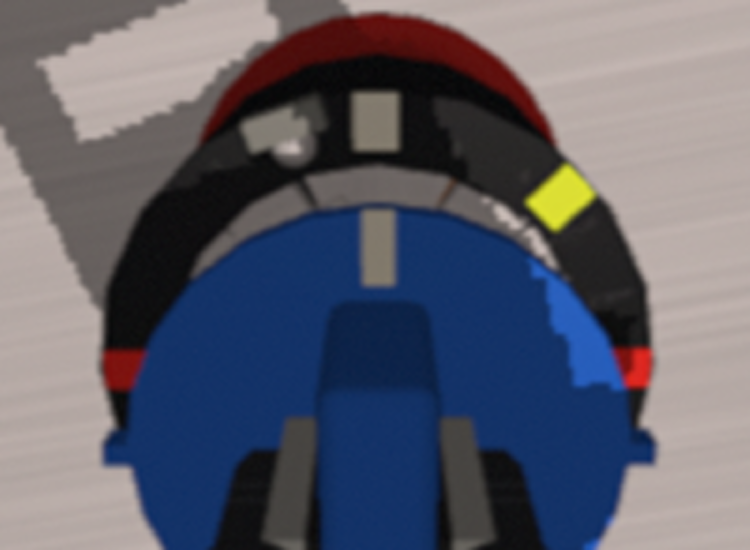

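Run:
```python
from h import *
import pickle; c=pickle.load(open("c.pkl","rb"))
def r(u,v,z):
    u,v=u/2.5+230,v/2.5+180
    return ray("wrist",(u+.5)/1.5-.5,(v+.5)/1.5-.5,z,c)
z=.1793-.030
print("mill reds",r(377.5,370,.14),"W",r(376,122,.14),"Y",r(561,198,.14))
W,Y=r(376,122,.14),r(561,198,.14)
from scipy.optimize import least_squares
f=lambda p:np.r_[[ (p[:2]+.049*np.array([np.cos(p[2]-k),np.sin(p[2]-k)])-X[:2]) for k,X in((0,W),(np.pi/4,Y))]].ravel()
s=least_squares(f,[.62,.22,2.95]);print("mill",s.x[:2],np.degrees(s.x[2]),"res",s.fun*1e3)
print("lid nubs",r(380,448,z+.021),"edge",r(380,207,z+.024), "white",r(378,248,z+.024))
print(arm.sense()["position"])
```

```text
mill reds [0.62478446 0.22225094 0.14      ] W [0.57664138 0.23134472 0.14      ] Y [0.59716112 0.26246129 0.14      ]
mill [0.6246937  0.22198088] 169.09724926566898 res [-0.06321504 -0.09585898  0.06321505  0.09585898]
lid nubs [0.6259202  0.22246405 0.1703    ] edge [0.58409272 0.23056624 0.1733    ] white [0.59044342 0.22901995 0.1733    ]
[0.62416042 0.22282976 0.17989499]
```

Call:
jog_arm(commands=[[-0.1, 0, -0.4, 0, 0, 0, 1], [-0.1, 0, -0.8, 0, 0, 0, 1], [-0.1, 0, -1.2, 0, 0, 0, 1], [-0.1, 0, -1.6, 0, 0, 0, 1], [-0.1, 0, -1.8, 0, 0, 0, 1]])

```text
clock: 7.9
position: [0.6226, 0.2227, 0.1608]
tcp_rot: [-0.302, -3.126, 0.0]
wrist_force: [0.3, -1.0, -1.9]
grip_width: 0.176
```

Call:
jog_arm(commands=[[0, 0, -0.2, 0, 0, 0, 1], [0, 0, -0.4, 0, 0, 0, 1], [0, 0, -0.6, 0, 0, 0, 1], [0, 0, -0.8, 0, 0, 0, 1], [0, 0, -0.9, 0, 0, 0, 1]])

```text
clock: 8.52
position: [0.6227, 0.2227, 0.1521]
tcp_rot: [-0.302, -3.127, 0.0]
wrist_force: [1.0, -1.2, -1.8]
grip_width: 0.175
```

Nothing has touched so far at the expected depth. I go a little lower to feel the rim.

Call:
jog_arm(commands=[[0, 0, -0.05, 0, 0, 0, 1], [0, 0, -0.1, 0, 0, 0, 1], [0, 0, -0.15, 0, 0, 0, 1], [0, 0, -0.2, 0, 0, 0, 1], [0, 0, -0.2, 0, 0, 0, 1]])

```text
clock: 9.15
position: [0.6228, 0.2228, 0.152]
tcp_rot: [0.302, 3.127, -0.0]
wrist_force: [-4.3, -0.4, 6.8]
grip_width: 0.172
```

```bash
python3 w.py w6
python3 - <<'E'
import cv2
f=cv2.imread("pics/w6.png"); cv2.imwrite("pics/w6c.png",cv2.resize(f[180:400,230:530],(750,550),interpolation=cv2.INTER_CUBIC))
E
```

```text
t 9.15 p [0.6228 0.2228 0.152 ] yaw 169.0 tilt [ 0. -0.] q [ 0.19  0.33  1.68 -0.    1.14 -1.19] F [-4.3 -0.4  6.8] T [-0.23  0.68 -0.15] g 0.172
```

View pics/w6c.png

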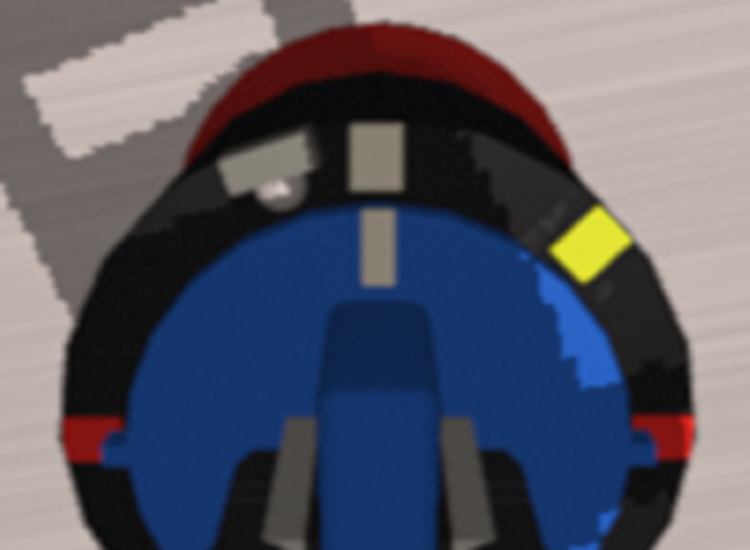

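The flange lies on the rim, with the white marks in line at x 376 and 378 and the nubs over the red marks. The push of about 9 N appeared at z 0.152, as predicted, so it is seated. I ease the push and twist clockwise 45°.

Call:
jog_arm(commands=[[-0.05, 0, 0.1, 0, 0, 0, 1], [-0.05, 0, 0.1, 0, 0, -0.1, 1], [-0.05, 0, 0.1, 0, 0, -0.2, 1], [-0.05, 0, 0.1, 0, 0, -0.3, 1], [-0.05, 0, 0.1, 0, 0, -0.4, 1]], grip_force=90)

```text
clock: 9.82
position: [0.6236, 0.2222, 0.1522]
tcp_rot: [0.92, 3.0, 0.0]
wrist_force: [1.3, -1.9, 3.3]
grip_width: 0.172
```

Call:
jog_arm(commands=[[0, 0, 0, 0, 0, -0.1, 1], [0, 0, 0, 0, 0, -0.2, 1], [0, 0, 0, 0, 0, -0.3, 1], [0, 0, 0, 0, 0, -0.38, 1], [0, 0, 0, 0, 0, -0.385, 1]])

```text
clock: 10.45
position: [0.6234, 0.2222, 0.1522]
tcp_rot: [1.473, 2.772, 0.001]
wrist_force: [1.1, -2.3, 3.5]
grip_width: 0.175
```

```bash
python3 w.py w7
python3 - <<'E'
import cv2
f=cv2.imread("pics/w7.png"); cv2.imwrite("pics/w7c.png",cv2.resize(f[180:400,230:530],(750,550),interpolation=cv2.INTER_CUBIC))
E
```

```text
t 10.45 p [0.6234 0.2222 0.1522] yaw 124.0 tilt [ 0.003 -0.001] q [ 0.19  0.33  1.68 -0.    1.14 -0.4 ] F [ 1.1 -2.3  3.5] T [-0.42 -0.02  0.2 ] g 0.175
```

View pics/w7c.png

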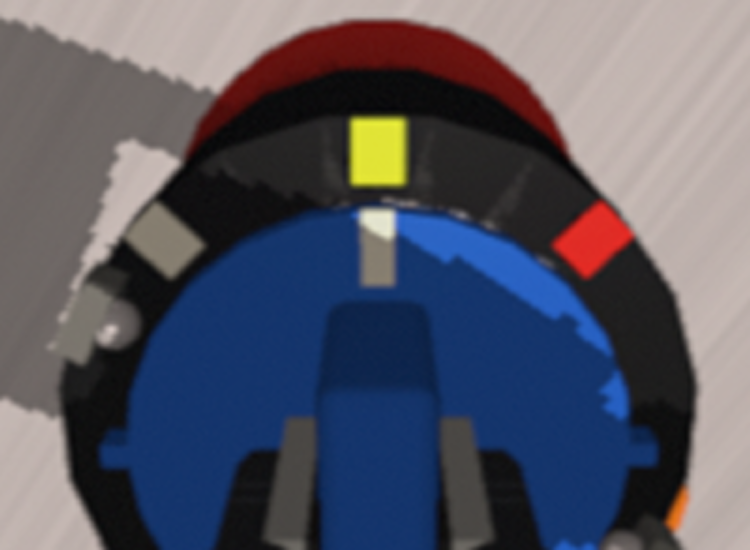

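The handle's white mark at (378,248) points straight at the yellow mark at (378,151), and the tool yaw is 124.0° (wanted 124). I hold still for a call to check it stays, then hand in.

Call:
jog_arm(commands=[[0, 0, 0, 0, 0, 0, 1], [0, 0, 0, 0, 0, 0, 1], [0, 0, 0, 0, 0, 0, 1], [0, 0, 0, 0, 0, 0, 1], [0, 0, 0, 0, 0, 0, 1]])

```text
clock: 11.12
position: [0.6234, 0.2223, 0.1522]
tcp_rot: [1.473, 2.771, 0.001]
wrist_force: [2.8, -4.2, 3.9]
grip_width: 0.172
```

```bash
python3 w.py w8
python3 - <<'E'
import cv2
a,b=[cv2.imread(f"pics/{n}.png")[180:400,230:530].astype(int) for n in("w7","w8")]
print("mean/max diff w7-w8",abs(a-b).mean(),abs(a-b).max())
from rig import arm
print(arm.close_job(),arm.sense()["wrist_force"])
E
```

```text
t 11.12 p [0.6234 0.2223 0.1522] yaw 124.0 tilt [ 0.003 -0.001] q [ 0.19  0.33  1.68 -0.    1.14 -0.4 ] F [ 2.8 -4.2  3.9] T [-0.71 -0.41  0.16] g 0.172
mean/max diff w7-w8 0.9501868686868686 116
the job is handed in; nothing more can be done
the job is handed in; nothing more can be done
```

The small blue lid is seated in the red mill, the one with the battery. It is twisted 45° clockwise to the yellow marks and still gripped there at 90 N. I handed in at about 11 s of the 42 s.

- **Seating:** the flange met the rim at TCP height 0.152 m, as predicted. The white marks were in line before I twisted.
- **Twist:** the last picture I viewed shows the handle mark pointing at the yellow mark, well short of red. Tool yaw was 124.0°, as intended.
- **Hold:** after 0.6 s of holding, position and yaw were unchanged, and the lid area of the wrist picture was nearly so (mean difference about 1 grey level). A few pixels differed more, by up to 116; I took those for edge noise and did not view that picture. The wrist force at the last reading was about 6 N. It rose slightly during the hold but stayed far below the limits.
- **Disagreement:** the top and wrist cameras differed by about 4 mm in absolute x, so I relied on the lid-to-mill offset, on which they agreed.
- **Not checked:** I took no final scene view. I planned the moves to clear the bottle, cup and tin and felt no contact on the way, but did not confirm their places afterwards. I did not read the mill's ring joint.

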